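Nest the drained dip pots

ROBOT

A 7-joint arm with a two-finger parallel gripper is mounted at the origin on the work surface. World frame = base frame: x ahead of the robot, y to its left, z up, the work surface at z = 0. Lengths are in m, angles in rad, forces in N, time in s.
With the tool pointing down it reaches from about 0.425 to 0.975 m from the base axis. Payload 16.7 kg.
Tool frame: the origin (TCP) lies midway between the tips of the shut fingers; the grasp point (between the pads) lies manip.grip_depth behind it (manip.grip_depth is the distance from the TCP to the grasp point, in m); z points along the fingers, y is the line along which they close (so a half turn about z gives the same grasp; the last joint's range is limited). The gripper opens to 85 mm and grips with 20 to 120 N. Pads are 22 mm wide; open, the fingers measure 114 mm over their backs; the gripper's body (76 mm by 85 mm) begins 54 mm behind the grasp point. The pads swing forward as they close: fully open they stand 13 mm farther back than shut.
Start: joints at [1.077, 0.426, 0.074, 1.606, -0.034, 1.111, -0.067], TCP at [0.228, -0.635, 0.231] pointing down, gripper open.
Joint ranges: [-2.85, 2.85], [-0.5, 2.14], [-1.23, 1.37], [0.21, 2.46], [-1.02, 4.16], [0.16, 2.05], [-2.73, 2.73]. Speed limits (rad/s): [1.89, 1.89, 2.39, 2.39, 3.01, 3.01, 3.01].

INTERFACE

Orientations are given as a rotation vector (axis times angle).
In Python, from rig import manip, readout, order, snapshot, get_calibration gives the robot as it stands (manip), with the cameras as plain functions, the readings (readout) and the job (order).
- The arm moves only by the shell command python3 shift.py 'ROWS' [FORCE]. ROWS is a JSON list of rows, 1 to 5 of them, each written [opening, [dx, dy, dz], [rx, ry, rz]]: the finger opening in m, then dx, dy, dz in shares of the most that a row can go, 1 being 62.5 mm, then a rotation vector rx, ry, rz in parts of the range, where 1.0 means 45 degrees; each row shifts and turns the commanded pose from where the row before left it, along the tool's axes as they then stand; what a row does not reach is not made up. A row lasts 1/8 s, in which the tool goes at most 0.0625 m and 0.188 rad, less where a joint would pass 70% of its speed; a pose out of reach is approached as far as the arm can. The fingers move at their own pace and stop on an object; FORCE is the grip in N (left out, the last holds). Time passes only in rows, so rows that do not move let the fingers close. It prints the time, the measured TCP pose, the force, the opening and the grip force at its end. Input that does not fit is refused with a message, and nothing moves.
- readout.get_obs(): the state, without advancing time (a new reading comes with each control period).
- snapshot(name): name is "side" or "top" or "wrist"; returns (picture, depth): 480x640x3 uint8, red, green, blue; 480x640 float32, m along the optical axis (not along the pixel's ray), 0 where there is no reading.
- get_calibration(name): a dict with "mtx" (3x3 intrinsics, pixels), "R" (3x3) and "t" (3): a world point X has camera coordinates R X + t. Camera axes: x right, y down, z forward; pixel columns grow to the right and rows downward; lengths in m; the calibration is good to about 2 mm. A picture is of the moment at which its call begins: read the wrist's pose just before it. get_calibration takes no time and is no camera call; for the wrist camera it gives the pose at the moment of the call.
- order.hand_in(): hands the job in; it is judged then, once.
The state is a dict: "time_s": time; "joint_positions": joint angles; "joint_velocities": joint speeds; "joint_torque": joint torques, N m; "tool_pos": TCP position; "eef_rot": TCP orientation; "ft_force": force on the tool from outside, world axes, zero at the start; "torque": the same for the moment, N m; "width": finger opening in m; "grasp_force": force on a finger pad.
Only numpy, scipy, OpenCV 4.12 (cv2) and the standard library are available. Lean on these libraries where they do the work, as an engineer would, in place of code of your own. Each camera call takes 0.05 s, during which the arm holds its last target. There are 200 camera calls.

TASK

The middle and the small dip pot have finished draining in their tilted stands. Nest the set upright for storage: lower the middle pot gently into the large one, and then the small pot gently into the middle one, each set down (not dropped) flat on the floor of the next. Leave the large pot where it stands, and do not disturb the other things on the bench.

Things in the scene. Friction and masses are not known exactly. Their poses are not given: they have to be found in the camera images.
- pot_large: Plain steel round pot, straight walls: outer diameter 130 mm, 80 mm tall, wall 4, floor 5, about 450 g. Grey flat upright handle on the rim at its +x side: 10 mm thick (along x), 24 mm wide, mid-thickness 63 mm from the axis, top 60 mm above the rim. Origin: centre of underside; z: axis, up out of the mouth. Stands loose, upright, handle on the side facing the robot.
- pot_middle: Plain steel round pot, straight walls: outer diameter 108 mm, 74 mm tall, wall 4, floor 5, about 260 g. Grey flat upright handle on the rim at its +x side: 10 mm thick (along x), 24 mm wide, mid-thickness 52 mm from the axis, top 60 mm above the rim. Origin: centre of underside; z: axis, up out of the mouth. Starts in its stand, leaning 27 deg; handle uphill.
- pot_small: Plain steel round pot, straight walls: outer diameter 84 mm, 68 mm tall, wall 4, floor 5, about 180 g. Grey flat upright handle on the rim at its +x side: 10 mm thick (along x), 24 mm wide, mid-thickness 40 mm from the axis, top 60 mm above the rim. Origin: centre of underside; z: axis, up out of the mouth. Starts in its stand, leaning 27 deg; handle uphill.
- pot_large_handle (a point): Centre of the top edge of the large pot's handle (63 mm from the axis, 140 mm above the underside). Nested handles side by side leave no room for the fingers: keep them well apart around the rim.
- pot_middle_handle (a point): Centre of the top edge of the middle pot's handle (52 mm from the axis, 134 mm above the underside along the axis).
- pot_small_handle (a point): Centre of the top edge of the small pot's handle (40 mm from the axis, 128 mm above the underside along the axis).
- stand_middle: Fixed white tilted stand: a 124 mm square plate sloping at 27 degrees, rising towards the stand's +x, with a 25 mm high lip at the low edge and 21 mm high cheeks on both sides that just clear the pot. Origin on the bench, 35 mm below the centre of the standing pot's underside; x level, uphill, away from the robot within 0.3 rad. Lift the pot out along its own axis.
- stand_small: Fixed white tilted stand: a 100 mm square plate sloping at 27 degrees, rising towards the stand's +x, with a 25 mm high lip at the low edge and 21 mm high cheeks on both sides that just clear the pot. Origin on the bench, 30 mm below the centre of the standing pot's underside; x level, uphill, away from the robot within 0.3 rad. Lift the pot out along its own axis.
- gauge_case: Bystander: closed wooden gauge case 110 x 170 x 42 mm, loose. Origin under its centre.
- solvent_jar: Bystander: amber glass jar, 72 mm across, 110 mm tall, loose. Origin under its centre. (A fixed keyboard and mouse, at most 34 mm high, lie beyond the stands.)

How it is judged:
By the outcome, as a careful person would: the job done as asked, in the order asked, and still so for the second after the job is handed in, with the robot touching nothing.
It also fails if it takes over 72 s, if anything falls off the work surface, if the arm or the gripper's body presses on something with over 40 N, if the wrist force passes 120 N, or if a joint passes its speed limit or range.

## Working session

There is one attempt and no reset: what is moved stays moved. The work goes in short steps, Python scripts to look and compute and a shell command to move; the robot and the scene stay as the last step left them, time stands still between calls to the robot, and variables do not carry over. Pictures are saved under pics/ and viewed, at most 10 in all, crops included, and the job is handed in when it is done.

```bash
ls; mkdir -p pics; cat > h.py <<'E'
import numpy as np, cv2
from rig import manip, readout, order, snapshot, get_calibration
from scipy.spatial.transform import Rotation as R
def snap(n):
    c=get_calibration(n); p,d=snapshot(n); return p,d,{k:np.array(v,float) for k,v in c.items()}
def save(p,f): cv2.imwrite('pics/'+f,cv2.cvtColor(p,cv2.COLOR_RGB2BGR))
def cloud(d,c):
    v,u=np.mgrid[:480,:640]; r=np.stack([u,v,np.ones_like(u)],-1)@np.linalg.inv(c['mtx']).T
    return (r*d[...,None]-c['t'])@c['R']
E
python3 - <<'E'
from h import *
ims=[]
for n in ['top','side']:
    p,d,c=snap(n); save(p,n+'0.png'); np.savez(n+'0.npz',p=p,d=d,**c)
    print(n,-c['R'].T@c['t'],c['mtx'][0],(d>0).mean())
print(manip.grip_depth,readout.get_obs())
E
```

```text
pics
rig.py
shift.py
top [ 1.53303415e-01 -1.87396589e-03  1.92784127e+00] [584.12859165   0.         317.76961842] 0.9961490885416666
side [0.12745448 1.22164854 0.96253783] [527.29840885   0.         316.09315907] 0.9850944010416667
0.0187 {'time_s': 0.1, 'joint_positions': array([ 1.07649761,  0.42668946,  0.07386616,  1.60656883, -0.03411119,
        1.11078652, -0.06710972]), 'joint_velocities': array([ 0.00047644, -0.00081247, -0.00155015, -0.00110419,  0.00055361,
       -0.00014241,  0.00114106]), 'joint_torque': array([ 1.15070661e-02, -9.51514077e+01,  3.77338037e+00, -4.64390945e+01,
        1.98613509e-02,  6.44708707e-03,  8.05951026e-05]), 'tool_pos': array([ 0.22799604, -0.63492551,  0.23065627]), 'eef_rot': array([-3.09389668e+00, -5.38639552e-01,  4.45837418e-04]), 'ft_force': array([-0.06227129, -0.03576435, -0.70700645]), 'torque': array([ 0.01308505, -0.03500941,  0.05265072]), 'grasp_force': 0.0, 'width': 0.08572058182612503}
```

View pics/top0.png

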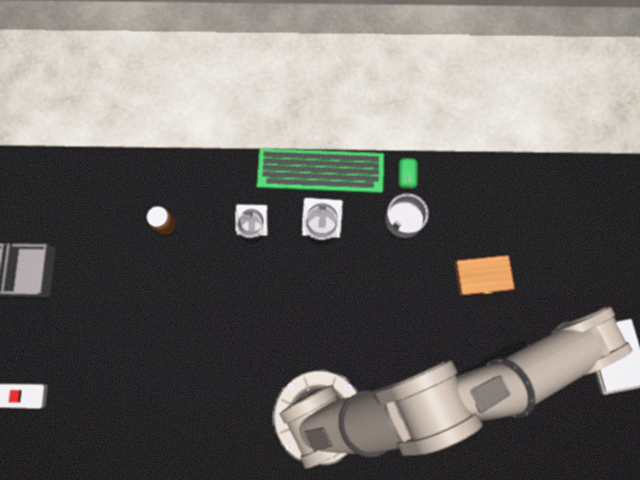

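View pics/side0.png

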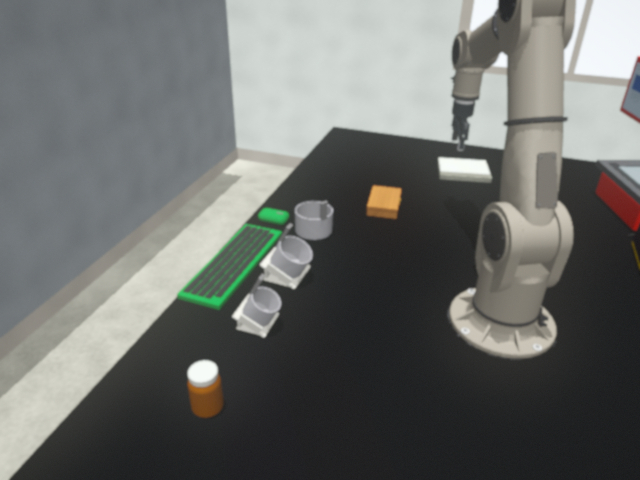

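Top view: base at about (318,418), large pot (407,216), middle pot and stand (322,218), small (251,222), jar (160,218), case (485,275). In the side view all the handles show as small stubs on the pots. Next I'll measure coarsely from depth.

```bash
python3 - <<'E'
from h import *
for n in ['top','side']:
    z=np.load(n+'0.npz'); c={k:z[k] for k in('mtx','R','t')}; P=cloud(z['d'],c)
    X=P.reshape(-1,3)
    for nm,x,y in [('L',.66,-.29),('M',.66,-.01),('S',.64,.22)]:
        m=(abs(X[:,0]-x)<.09)&(abs(X[:,1]-y)<.09)&(X[:,2]>.015); Q=X[m]
        print(n,nm,len(Q),'zmax',np.sort(Q[:,2])[-12:].round(3)[::4])
        if nm=='L':
            q=Q[(Q[:,2]>.07)&(Q[:,2]<.09)]
            A=np.c_[2*q[:,:2],np.ones(len(q))]; s=np.linalg.lstsq(A,(q[:,:2]**2).sum(1),rcond=None)[0]
            print(' circ',s[:2],np.sqrt(s[2]+s[:2]@s[:2]),len(q))
        h={'L':.105,'M':.14,'S':.13}[nm]; q=Q[Q[:,2]>h]
        if len(q): print(' handle',q.mean(0).round(4),q.min(0).round(3),q.max(0).round(3),len(q))
print(get_calibration('wrist'))
E
```

```text
top L 612 zmax [0.14  0.141 0.142]
 circ [ 0.64726491 -0.28094678] 0.06300400200174722 184
 handle [ 0.5984 -0.2403  0.1298] [ 0.589 -0.252  0.106] [ 0.609 -0.229  0.148] 46
top M 1337 zmax [0.179 0.182 0.183]
 handle [ 0.6323 -0.0012  0.1675] [ 0.621 -0.012  0.14 ] [0.651 0.01  0.187] 50
top S 868 zmax [0.16  0.162 0.163]
 handle [0.6152 0.2331 0.1511] [0.604 0.222 0.13 ] [0.63  0.245 0.166] 43
side L 1133 zmax [0.137 0.14  0.142]
 circ [ 0.64526762 -0.28093919] 0.06337733638178134 236
 handle [ 0.5976 -0.2387  0.1245] [ 0.587 -0.252  0.105] [ 0.61  -0.22   0.143] 83
side M 1717 zmax [0.178 0.179 0.181]
 handle [0.6299 0.0055 0.1642] [ 0.618 -0.016  0.141] [0.647 0.017 0.183] 64
side S 1494 zmax [0.162 0.163 0.165]
 handle [0.611  0.2401 0.1514] [0.602 0.221 0.131] [0.627 0.25  0.165] 69
{'mtx': array([[390.69029136,   0.        , 324.63570487],
       [  0.        , 390.69029136, 247.30873666],
       [  0.        ,   0.        ,   1.        ]]), 'R': array([[ 3.38363966e-01, -9.41015290e-01, -2.24872639e-04],
       [-8.96092645e-01, -3.22283917e-01,  3.05206565e-01],
       [-2.87276517e-01, -1.03069397e-01, -9.52286145e-01]]), 't': array([-0.67444972, -0.03940536,  0.37937755])}
```

```bash
cat >> h.py <<'E'
def cur():
    o=readout.get_obs(); return np.array(o['tool_pos']),R.from_rotvec(o['eef_rot']).as_matrix(),o
def frame(zdir,ydir):
    z=np.array(zdir,float); z/=np.linalg.norm(z); y=np.array(ydir,float); y-=z*(y@z); y/=np.linalg.norm(y)
    return np.c_[np.cross(y,z),y,z]
def todo(p=None,T=None):
    """rotation to T in current tool axes; shift to p in the axes before and after that turn"""
    q,M,o=cur(); T=M if T is None else T
    print('turn',R.from_matrix(M.T@T).as_rotvec().round(4),end=' ')
    if p is not None: print('shift before',(M.T@(np.array(p)-q)).round(4),'after',(T.T@(np.array(p)-q)).round(4))
    else: print()
def pot(psi,tilt,s=1):
    """axes of pot leaning by tilt, handle azimuth psi, and the matching tool frame (tool y = s*potX, z=-potZ)"""
    c,sn=np.cos(psi),np.sin(psi); X=np.array([np.cos(tilt)*c,np.cos(tilt)*sn,np.sin(tilt)]); Z=np.array([-np.sin(tilt)*c,-np.sin(tilt)*sn,np.cos(tilt)])
    return X,Z,frame(-Z,s*X)
E
python3 - <<'E'
from h import *
q,M,o=cur(); print(M.round(3))
c=get_calibration('wrist'); cam=-c['R'].T@c['t']; print('cam in tool',M.T@(cam-q),'cam axes in tool',(M.T@c['R'].T).round(3))
for s in(1,-1):
    T=pot(0,np.radians(27),s)[2]; todo([.5,0,.45],T)
E
```

```text
[[ 0.941  0.338 -0.   ]
 [ 0.338 -0.941  0.001]
 [-0.    -0.001 -1.   ]]
cam in tool [ 0.07853989 -0.00029056 -0.14250095] cam axes in tool [[ 0.    -0.952 -0.305]
 [ 1.     0.     0.001]
 [-0.001 -0.305  0.952]]
turn [-0.4114  0.288  -1.2023] shift before [ 0.4706 -0.5059 -0.2188] after [ 0.6349  0.3419 -0.0719]
turn [0.3159 0.4513 1.8747] shift before [ 0.4706 -0.5059 -0.2188] after [-0.6349 -0.3419 -0.0719]
```

Careful with the scale: shifts go in shares of 62.5 mm and turns go in shares of 45 degrees. That gives: -0.05 m is -0.8, -0.01 m is -0.16.

```bash
python3 shift.py '[[0.06, [0, 0, -0.8], [0, 0, 0]], [0.06, [0, 0, -0.8], [0, 0, 0]], [0.06, [0.48, -0.48, -0.64], [0, 0, 0]], [0.06, [0.64, -0.672, -0.16], [0, 0, 0]], [0.06, [0.64, -0.672, -0.16], [0, 0, 0]]]'
python3 shift.py '[[0.06, [0.64, -0.672, -0.16], [0, 0, 0]], [0.06, [0.64, -0.672, -0.16], [0, 0, 0]], [0.06, [0.64, -0.672, -0.16], [0, 0, 0]], [0.06, [0.64, -0.672, -0.16], [0, 0, 0]], [0.06, [0.64, -0.672, -0.16], [0, 0, 0]]]'
python3 shift.py '[[0.06, [0.64, -0.672, 0], [0, 0, 0]], [0.06, [0.64, -0.672, 0], [0, 0, 0]], [0.06, [0.64, -0.672, 0], [0, 0, 0]], [0.06, [0.48, -0.64, 0], [-0.0654, 0.0458, -0.191]], [0.06, [0, 0, 0], [-0.0654, 0.0458, -0.191]]]'
python3 shift.py '[[0.06, [0, 0, 0], [-0.0654, 0.0458, -0.191]], [0.06, [0, 0, 0], [-0.0654, 0.0458, -0.191]], [0.06, [0, 0, 0], [-0.0654, 0.0458, -0.191]], [0.06, [0, 0, 0], [-0.0654, 0.0458, -0.191]], [0.06, [0, 0, 0], [-0.0654, 0.0458, -0.191]]]'
python3 - <<'E'
from h import *
q,M,o=cur(); print(q,M.round(3),o['joint_positions'].round(2))
todo([.5,0,.45],pot(0,np.radians(27))[2])
E
```

```text
time_s: 0.72
tool_pos: [0.2936, -0.4891, 0.3916]
eef_rot: [-3.095, -0.538, 0.0]
ft_force: [0.7, 0.1, 0.0]
width: 0.0601
grasp_force: 0.0
time_s: 1.35
tool_pos: [0.4107, -0.2236, 0.4416]
eef_rot: [3.095, 0.539, -0.0]
ft_force: [1.4, -0.0, -0.1]
width: 0.0599
grasp_force: 0.0
time_s: 1.98
tool_pos: [0.4961, -0.0145, 0.4409]
eef_rot: [2.887, 0.983, 0.136]
ft_force: [0.2, -1.1, -0.2]
width: 0.0599
grasp_force: 0.0
time_s: 2.6
tool_pos: [0.4952, -0.0185, 0.4413]
eef_rot: [2.136, 1.829, 0.423]
ft_force: [0.3, -0.2, -0.2]
width: 0.0599
grasp_force: 0.0
[ 0.4952208  -0.01853186  0.44126133] [[ 0.147  0.901  0.407]
 [ 0.989 -0.147 -0.033]
 [ 0.03   0.407 -0.913]] [ 0.32 -0.24 -0.38  1.94 -0.03  1.   -0.2 ]
turn [-0.0491  0.0365 -0.1467] shift before [ 0.0193  0.0051 -0.0066] after [ 0.0185  0.0082 -0.0056]
```

Scaled: -0.147 rad / 0.7854 = -0.1872.

```bash
python3 shift.py '[[0.06, [0, 0, 0], [-0.0624, 0.0458, -0.1872]], [0.06, [0, 0, 0], [0, 0, 0]]]'
python3 - <<'E'
from h import *
p,d,c=snap('wrist'); save(p,'w1.png'); np.savez('w1.npz',p=p,d=d,**c); print(cur()[0])
X=cloud(d,c).reshape(-1,3)
for nm,x,y,h in [('M',.632,-.001,.142),('S',.613,.235,.13)]:
    m=(abs(X[:,0]-x)<.04)&(abs(X[:,1]-y)<.03)&(X[:,2]>h)&(X[:,2]<.2); Q=X[m]
    if len(Q): print(nm,len(Q),Q.mean(0),Q.min(0),Q.max(0))
E
```

```text
time_s: 2.85
tool_pos: [0.4947, -0.019, 0.4411]
eef_rot: [1.966, 1.954, 0.468]
ft_force: [-0.5, -0.0, 0.1]
width: 0.06
grasp_force: 0.0
[ 0.49507674 -0.01855481  0.44130372]
M 218 [0.62686129 0.00150472 0.17592927] [ 0.62094595 -0.01168714  0.14501262] [0.64717581 0.01221378 0.18198499]
```

View pics/w1.png

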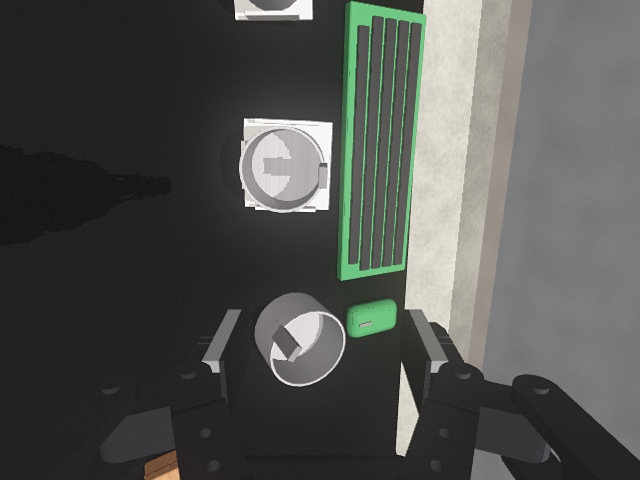

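View: middle pot rim centred near (286,166), handle top at (323,175); large pot at (300,340), its handle at (287,343); small stand at top edge. I'll fit the rim circle and handle in pot axes.

```bash
cat >> h.py <<'E'
def fitpot(X,hxy,rad,hgt,psi=0.,tilt=np.radians(27)):
    """rim circle + handle top -> azimuth psi, origin; rad=mean rim radius, hgt=pot height. hxy: coarse handle top"""
    from scipy.optimize import least_squares
    for _ in range(4):
        Xp,Z,T=pot(psi,tilt); Yp=np.cross(Z,Xp)
        Q=X[np.linalg.norm(X-np.array([*hxy])-Z*-.06+Xp*rad,axis=1)<.12]
        z=Q@Z; a=Q@Xp; b=Q@Yp
        H=np.array(hxy); near=(np.hypot(a-H@Xp,b-H@Yp)<.022)
        top=np.percentile(z[near&(z>H@Z-.03)],90)
        hm=near&(z>top-.006)
        hc=np.array([a[hm].mean(),b[hm].mean()])
        rm=(abs(z-(top-.060))<.004)
        f=lambda v:np.hypot(a[rm]-v[0],b[rm]-v[1])-rad
        s=least_squares(f,[hc[0]-rad,hc[1]],loss='soft_l1',f_scale=.001)
        v=s.x; dphi=np.arctan2(hc[1]-v[1],hc[0]-v[0])
        O=Xp*v[0]+Yp*v[1]+Z*(top-.060-hgt)
        Ht=Xp*hc[0]+Yp*hc[1]+Z*top
        psi0=psi; psi=psi+dphi/1.0
    print('psi',psi,'O',O.round(4),'handletop',Ht.round(4),'r',np.hypot(*(hc-v)).round(4),'n',hm.sum(),rm.sum(),'res',abs(f(v)).mean().round(5))
    return psi,O,Ht
E
python3 - <<'E'
from h import *
z=np.load('w1.npz'); X=cloud(z['d'],z).reshape(-1,3)
fitpot(X,(.627,.0015,.179),.052,.074)
for n in('top','side'):
    w=np.load(n+'0.npz'); Y=cloud(w['d'],w).reshape(-1,3); fitpot(Y,(.627,.0015,.179),.052,.074); fitpot(Y,(.612,.236,.162),.040,.068)
for tag,Y in(('w',X),):
    q=Y[(np.hypot(Y[:,0]-.646,Y[:,1]+.281)<.075)&(abs(Y[:,2]-.08)<.004)]
    A=np.c_[2*q[:,:2],np.ones(len(q))]; s=np.linalg.lstsq(A,(q[:,:2]**2).sum(1),rcond=None)[0]; print('L',s[:2],np.sqrt(s[2]+s[:2]@s[:2]),len(q))
    h=Y[(np.hypot(Y[:,0]-.646,Y[:,1]+.281)<.08)&(abs(Y[:,2]-.14)<.006)]; print(h.mean(0) if len(h) else 0,len(h)); 
    if len(h): print('az',np.arctan2(*(h.mean(0)[:2]-s[:2])[::-1]),np.linalg.norm(h.mean(0)[:2]-s[:2]))
E
```

```text
psi -0.04663600208898022 O [ 6.401e-01 -1.000e-04  3.620e-02] handletop [6.251e-01 3.000e-04 1.790e-01] r 0.0515 n 194 788 res 0.00107
psi -0.08899502287526284 O [ 0.6385 -0.0027  0.0392] handletop [ 0.6246 -0.002   0.1825] r 0.0527 n 15 48 res 0.00121
psi 0.005188353985635773 O [0.6309 0.2343 0.0309] handletop [0.6079 0.2342 0.1629] r 0.0394 n 17 51 res 0.00159
psi 0.0047807417537788196 O [0.6371 0.0017 0.036 ] handletop [0.6223 0.0014 0.1789] r 0.0517 n 22 121 res 0.00192
psi -0.02197929245410185 O [0.6282 0.2353 0.0307] handletop [0.6054 0.2356 0.1628] r 0.0397 n 30 117 res 0.00157
L [ 0.64822625 -0.27980351] 0.06295909958659286 725
[ 0.60018243 -0.2387965   0.13905807] 151
az 2.4350509043302715 0.06316473534305747
```

```bash
python3 - <<'E'
from h import *
X,Z,T=pot(-.047,np.radians(27)); H=np.array([.625,.0003,.179])
G=H-.047*Z; todo(G+.10*Z,T); print(T.T@Z)
E
```

```text
turn [-0.0028 -0.0194  0.0337] shift before [ 0.0204 -0.0028  0.2397] after [ 0.0249 -0.0042  0.2392]
[-3.09129987e-18  0.00000000e+00 -1.00000000e+00]
```

Scaled: 0.06 m is 0.96, 0.058 m is 0.928, 0.034 rad / 0.7854 = 0.0433.

```bash
python3 shift.py '[[0.06, [0, 0, 0], [-0.0038, -0.0242, 0.0433]], [0.06, [0.1328, -0.0224, 0.96], [0, 0, 0]], [0.06, [0.1328, -0.0224, 0.96], [0, 0, 0]], [0.06, [0.1328, -0.0224, 0.96], [0, 0, 0]], [0.05, [0, 0, 0.928], [0, 0, 0]]]'
python3 shift.py '[[0.05, [0, 0, 0], [0, 0, 0]], [0.05, [0, 0, 0], [0, 0, 0]]]'
python3 - <<'E'
from h import *
X,Z,T=pot(-.047,np.radians(27)); H=np.array([.625,.0003,.179])
todo(H-.047*Z,T)
p,d,c=snap('wrist'); C=cloud(d,c).reshape(-1,3); save(p,'w2.png')
fitpot(C,(.625,.0003,.179),.052,.074,-.047)
E
```

```text
time_s: 3.52
tool_pos: [0.6022, 0.0027, 0.2259]
eef_rot: [2.001, 1.909, 0.461]
ft_force: [1.7, -2.5, 1.1]
width: 0.0497
grasp_force: 0.0
time_s: 3.78
tool_pos: [0.6014, 0.002, 0.228]
eef_rot: [1.999, 1.91, 0.46]
ft_force: [0.0, 0.1, -0.2]
width: 0.05
grasp_force: 0.0
turn [ 0.0008 -0.0014  0.001 ] shift before [-0.0007 -0.0013  0.1014] after [-0.0005 -0.0012  0.1014]
psi -0.015042712929513887 O [0.6403 0.0012 0.0359] handletop [0.6252 0.0017 0.1786] r 0.0514 n 789 2618 res 0.00116
```

Scaled: 0.04 m is 0.64, 0.03 m is 0.48, 0.015 rad / 0.7854 = 0.0191.

```bash
python3 shift.py '[[0.05, [0.016, -0.016, 0.64], [0, 0, 0.0191]], [0.05, [0, 0, 0.48], [0, 0, 0]], [0.05, [0, 0, 0.32], [0, 0, 0]], [0.05, [0, 0, 0.176], [0, 0, 0]], [0.05, [0, 0, 0], [0, 0, 0]]]'
python3 shift.py '[[0.0, [0, 0, 0], [0, 0, 0]], [0.0, [0, 0, 0], [0, 0, 0]], [0.0, [0, 0, 0], [0, 0, 0]], [0.0, [0, 0, 0], [0, 0, 0]]]' 70
python3 - <<'E'
from h import *
q,M,o=cur(); print(q,M.round(3),o['width'],o['ft_force'],o['torque'],o['grasp_force'])
p,d,c=snap('wrist'); save(p,'w3.png')
E
```

```text
time_s: 4.45
tool_pos: [0.6464, 0.0006, 0.1381]
eef_rot: [2.012, 1.896, 0.464]
ft_force: [0.4, 0.6, -0.1]
width: 0.0499
grasp_force: 0.0
time_s: 4.95
tool_pos: [0.6461, 0.0004, 0.1381]
eef_rot: [2.011, 1.896, 0.464]
ft_force: [-7.3, 0.3, 11.6]
width: 0.0089
grasp_force: 68.5
[6.46082978e-01 4.29522521e-04 1.38059370e-01] [[ 0.057  0.888  0.455]
 [ 0.998 -0.054 -0.021]
 [ 0.006  0.456 -0.89 ]] 0.00888535998614697 [-7.30747775  0.32279507 11.60246674] [-0.06117442  1.09249849  0.08259212] 68.54076147079468
```

View pics/w3.png

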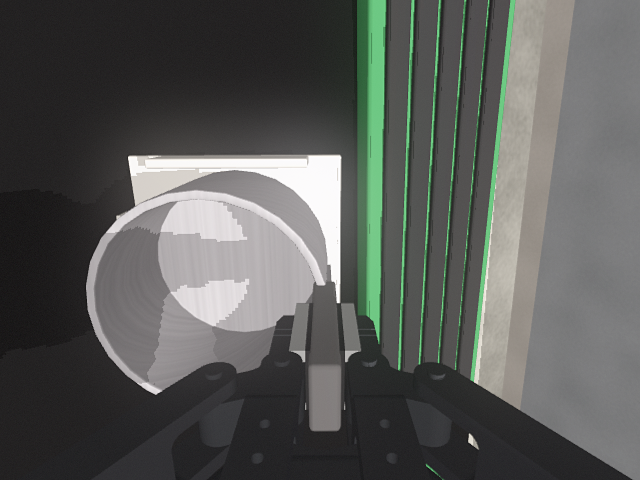

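The handle sits between the pads, around (322,340), and the pot is still in its stand. Next I lift along the axis.

Scaled: -0.03 m is -0.48, -0.025 m is -0.4.

```bash
python3 shift.py '[[0.0, [0, 0, -0.16], [0, 0, 0]], [0.0, [0, 0, -0.24], [0, 0, 0]], [0.0, [0, 0, -0.4], [0, 0, 0]], [0.0, [0, 0, -0.48], [0, 0, 0]], [0.0, [0, 0, -0.48], [0, 0, 0]]]' 90
python3 shift.py '[[0.0, [0, 0, -0.48], [0, 0, 0]], [0.0, [0, 0, -0.48], [0, 0, 0]], [0.0, [0, 0, -0.48], [0, 0, 0]], [0.0, [0, 0, 0], [0, 0, 0]]]'
python3 - <<'E'
from h import *
q,M,o=cur(); print(q,o['joint_positions'].round(2))
p,d,c=snap('wrist'); C=cloud(d,c)
# pot in tool frame: rim points
Q=(C.reshape(-1,3)-q)@M
np.savez('w4.npz',p=p,d=d,q=q,M=M,**c); save(p,'w4.png')
m=(abs(Q[:,1]+.052)<.07)&(abs(Q[:,0])<.07)&(d.reshape(-1)>0)
print(np.histogram(Q[m][:,2],bins=np.arange(-.03,.12,.006)))
E
```

```text
time_s: 5.62
tool_pos: [0.595, 0.0029, 0.236]
eef_rot: [2.012, 1.898, 0.463]
ft_force: [-0.2, -0.9, -2.2]
width: 0.0087
grasp_force: 87.8
time_s: 6.12
tool_pos: [0.555, 0.0047, 0.3176]
eef_rot: [2.009, 1.895, 0.466]
ft_force: [-0.3, 0.2, -2.4]
width: 0.0087
grasp_force: 87.8
[0.55498915 0.00473124 0.31757109] [ 0.37 -0.07 -0.53  2.09  0.1   0.65 -0.29]
(array([ 976,  859,  751,  615,  267,  148,  132, 4893, 2007, 1886, 1729,
       1737, 1718, 1741, 1621, 1487, 1374, 1308, 7995, 8580,    0,    0,
          0,    0]), array([-3.0000000e-02, -2.4000000e-02, -1.8000000e-02, -1.2000000e-02,
       -6.0000000e-03, -6.9388939e-18,  6.0000000e-03,  1.2000000e-02,
        1.8000000e-02,  2.4000000e-02,  3.0000000e-02,  3.6000000e-02,
        4.2000000e-02,  4.8000000e-02,  5.4000000e-02,  6.0000000e-02,
        6.6000000e-02,  7.2000000e-02,  7.8000000e-02,  8.4000000e-02,
        9.0000000e-02,  9.6000000e-02,  1.0200000e-01,  1.0800000e-01,
        1.1400000e-01]))
```

```bash
cat >> h.py <<'E'
def inhand(Q,r,rm,zr=.013,zf=.082,rin=.7):
    """Q points in tool frame -> pot axis unit vector (up), rim centre, underside centre, in tool frame"""
    from scipy.optimize import least_squares
    c0=np.array([0,-r])
    f=Q[(np.hypot(*(Q[:,:2]-c0).T)<rin*r)&(abs(Q[:,2]-zf)<.012)]
    for _ in range(5):
        A=np.c_[f[:,:2],np.ones(len(f))]; s=np.linalg.lstsq(A,f[:,2],rcond=None)[0]; e=f[:,2]-A@s; f=f[abs(e)<max(.0015,2*e.std())]
    n=np.array([s[0],s[1],-1]); n/=np.linalg.norm(n)
    T=frame(-n,[0,1,0]); P=Q@T; fl=(f@T)[:,2].mean()
    rmz=P[(abs(P[:,2]-(fl-rm+.005))<.0025)&(abs(np.hypot(*(P[:,:2]-c0).T)-r)<.006)]
    v=least_squares(lambda v:np.hypot(rmz[:,0]-v[0],rmz[:,1]-v[1])-r,c0,loss='soft_l1',f_scale=.001).x
    und=T@np.array([*v,fl+.005]); 
    print('axis',n.round(4),'floor z',fl.round(4),'rim c',v.round(4),len(f),len(rmz),'underside',und.round(4),'res',e.std().round(5))
    return n,und
E
python3 - <<'E'
from h import *
z=np.load('w4.npz'); Q=(cloud(z['d'],z).reshape(-1,3)-z['q'])@z['M']
inhand(Q,.052,.074)
E
```

```text
axis [ 5.3e-03 -5.0e-04 -1.0e+00] floor z 0.0841 rim c [-0.0012 -0.0511] 9518 4751 underside [-0.0017 -0.0511  0.0891] res 0.00059
```

```bash
cat >> h.py <<'E'
LC=np.array([.6475,-.2803])
def place(phi,off,z,lc=LC):
    T=frame([0,0,-1],[np.cos(phi),np.sin(phi),0]); p=np.array([*lc,z])-T@np.array([*off,0]); todo(p,T); return p,T
E
python3 - <<'E'
from h import *
print(place(.3,(-.0014,-.0511),.32))
E
```

```text
turn [ 0.4699  0.0792 -0.352 ] shift before [-0.2599  0.1414  0.0664] after [-0.2981  0.0554 -0.004 ]
(array([ 0.69590397, -0.26386145,  0.32      ]), array([[-0.29552021,  0.95533649,  0.        ],
       [ 0.95533649,  0.29552021,  0.        ],
       [ 0.        ,  0.        , -1.        ]]))
```

Scaled: 0.094 rad / 0.7854 = 0.1197.

```bash
python3 shift.py '[[0, [0, 0, 0], [0.1197, 0.0201, -0.0896]], [0, [0, 0, 0], [0.1197, 0.0201, -0.0896]], [0, [0, 0, 0], [0.1197, 0.0201, -0.0896]], [0, [0, 0, 0], [0.1197, 0.0201, -0.0896]], [0, [0, 0, 0], [0.1197, 0.0201, -0.0896]]]'
python3 shift.py '[[0, [-0.48, 0.096, 0], [0, 0, 0]], [0, [-0.64, 0.128, -0.016], [0, 0, 0]], [0, [-0.64, 0.128, -0.016], [0, 0, 0]], [0, [-0.64, 0.128, -0.016], [0, 0, 0]], [0, [-0.64, 0.128, -0.016], [0, 0, 0]]]'
python3 shift.py '[[0, [-0.64, 0.128, 0], [0, 0, 0]], [0, [-0.608, 0.096, 0], [0, 0, 0]], [0, [-0.48, 0.064, 0], [0, 0, 0]], [0, [0, 0, 0], [0, 0, 0]], [0, [0, 0, 0], [0, 0, 0]]]'
python3 - <<'E'
from h import *
p,d,c=snap('wrist'); q,M,o=cur(); save(p,'w5.png'); np.savez('w5.npz',p=p,d=d,q=q,M=M,**c)
print(q,o['joint_positions'].round(2)); place(.3,(-.0014,-.0511),.32)
C=cloud(d,c).reshape(-1,3); inhand((C-q)@M,.052,.074)
for n in('top','wrist'):
    if n=='top': p,d,c=snap(n); save(p,'t5.png'); C=cloud(d,c).reshape(-1,3)
    k=C[(np.hypot(C[:,0]-.647,C[:,1]+.280)<.075)&(abs(C[:,2]-.08)<.004)]; print(n,len(k))
    if len(k)>30:
        s=np.linalg.lstsq(np.c_[2*k[:,:2],np.ones(len(k))],(k[:,:2]**2).sum(1),rcond=None)[0]; print(s[:2],np.sqrt(s[2]+s[:2]@s[:2]))
E
```

```text
time_s: 6.8
tool_pos: [0.5551, 0.0043, 0.3138]
eef_rot: [-1.859, -2.526, 0.005]
ft_force: [0.4, 0.8, -2.7]
width: 0.0086
grasp_force: 88.1
time_s: 7.42
tool_pos: [0.6482, -0.1669, 0.317]
eef_rot: [-1.862, -2.526, 0.002]
ft_force: [0.9, 0.7, -3.2]
width: 0.0091
grasp_force: 88.1
time_s: 8.05
tool_pos: [0.6967, -0.2628, 0.3171]
eef_rot: [-1.862, -2.526, 0.001]
ft_force: [0.2, 0.8, -3.5]
width: 0.0093
grasp_force: 88.2
[ 0.69674744 -0.26240884  0.31775502] [ 0.51  0.52 -0.38  1.29  0.19  1.37  0.44]
turn [-0.0022 -0.0022  0.0011] shift before [-0.0011 -0.0012 -0.0022] after [-0.0011 -0.0012 -0.0022]
axis [ 0.0045 -0.0016 -1.    ] floor z 0.0848 rim c [-0.0016 -0.0511] 9440 4737 underside [-0.002  -0.051   0.0899] res 0.00059
top 27
wrist 27
```

View pics/w5.png

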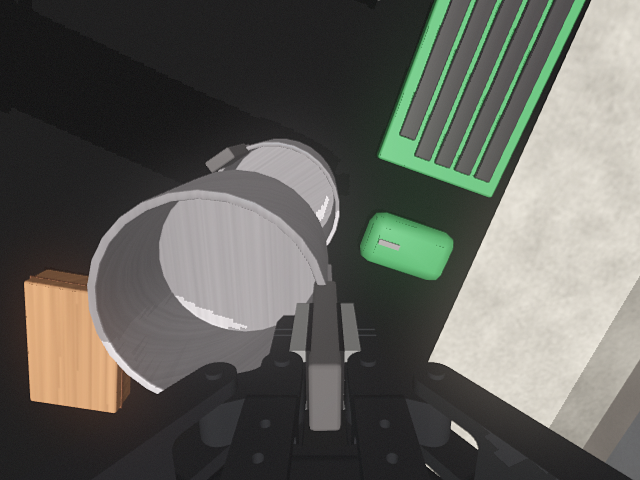

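The upright middle pot hangs over the large pot (rim visible behind, near (290,190)), and large's handle is at (228,158). Descending with checks.

Scaled: 0.03 m is 0.48, 0.02 m is 0.32, -0.002 rad / 0.7854 = -0.0025.

```bash
python3 shift.py '[[0, [-0.016, -0.016, 0.32], [0.0025, -0.0025, 0]], [0, [0, 0, 0.48], [0, 0, 0]], [0, [0, 0, 0.48], [0, 0, 0]], [0, [0, 0, 0.32], [0, 0, 0]], [0, [0, 0, 0.16], [0, 0, 0]]]'
python3 shift.py '[[0, [0, 0, 0.16], [0, 0, 0]], [0, [0, 0, 0.16], [0, 0, 0]], [0, [0, 0, 0], [0, 0, 0]]]'
python3 - <<'E'
from h import *
q,M,o=cur(); print(q,M[:,2])
p,d,c=snap('wrist'); np.savez('w6.npz',p=p,d=d,q=q,M=M,**c); save(p,'w6.png')
C=cloud(d,c).reshape(-1,3); n,u=inhand((C-q)@M,.052,.074); print('pot c',q+M@u)
for n in('wrist','top','side'):
    if n!='wrist': p,d,c=snap(n); C=cloud(d,c).reshape(-1,3)
    r=np.hypot(C[:,0]-.647,C[:,1]+.280)
    k=C[(r<.07)&(r>.057)&(abs(C[:,2]-.08)<.003)]; print(n,len(k))
    if len(k)>30:
        from scipy.optimize import least_squares
        print(least_squares(lambda v:np.hypot(k[:,0]-v[0],k[:,1]-v[1])-.063,LC,loss='soft_l1',f_scale=.001).x)
place(.3,(-.0015,-.0511),.1)
E
```

```text
time_s: 8.78
tool_pos: [0.6953, -0.2646, 0.2072]
eef_rot: [-1.862, -2.527, 0.006]
ft_force: [1.1, -0.5, -2.7]
width: 0.009
grasp_force: 88.1
time_s: 9.15
tool_pos: [0.6955, -0.2649, 0.1882]
eef_rot: [-1.863, -2.527, 0.006]
ft_force: [1.0, 0.3, -2.3]
width: 0.0089
grasp_force: 88.2
[ 0.6955044  -0.26490587  0.18819204] [-0.00375713 -0.00167194 -0.99999154]
axis [ 0.0053 -0.0015 -1.    ] floor z 0.0842 rim c [-0.0013 -0.0509] 9498 4729 underside [-0.0017 -0.0508  0.0893] res 0.00059
pot c [ 0.6471486  -0.28172898  0.09914633]
wrist 1504
[ 0.64890584 -0.28104893]
top 35
[ 0.64650188 -0.28142166]
side 65
[ 0.64531047 -0.27945104]
turn [-0.0028  0.0014  0.0002] shift before [0.0013 0.0004 0.0894] after [0.0012 0.0002 0.0894]
```

Scaled: 0.015 m is 0.24, 0.001 m is 0.016.

```bash
python3 shift.py '[[0, [0, 0.016, 0.24], [0, 0, 0]], [0, [0, 0, 0.24], [0, 0, 0]], [0, [0, 0, 0.24], [0, 0, 0]], [0, [0, 0, 0.24], [0, 0, 0]], [0, [0, 0, 0.192], [0, 0, 0]]]'
python3 shift.py '[[0, [0, 0, 0.096], [0, 0, 0]], [0, [0, 0, 0.048], [0, 0, 0]], [0, [0, 0, 0], [0, 0, 0]]]'
python3 -c "
from h import *
print(cur()[0],cur()[2]['ft_force'],cur()[2]['torque'])"
```

```text
time_s: 9.93
tool_pos: [0.6962, -0.2647, 0.1154]
eef_rot: [-1.863, -2.527, 0.006]
ft_force: [-0.6, -0.4, -2.4]
width: 0.0093
grasp_force: 88.1
time_s: 10.3
tool_pos: [0.6966, -0.2648, 0.108]
eef_rot: [-1.864, -2.528, 0.005]
ft_force: [-0.7, -0.4, -2.9]
width: 0.0089
grasp_force: 88.1
[ 0.69659695 -0.26480018  0.10797984] [-0.74401559 -0.39577627 -2.85660358] [ 0.04080367 -0.11293148  0.02307993]
```

Expected contact is at TCP z ≈ 0.092–0.095, so I'll creep down.

Scaled: 0.004 m is 0.064, 0.003 m is 0.048.

```bash
python3 shift.py '[[0, [0, 0, 0.064], [0, 0, 0]], [0, [0, 0, 0.048], [0, 0, 0]], [0, [0, 0, 0.032], [0, 0, 0]], [0, [0, 0, 0.032], [0, 0, 0]], [0, [0, 0, 0], [0, 0, 0]]]'
python3 shift.py '[[0, [0, 0, 0.016], [0, 0, 0]], [0, [0, 0, 0.016], [0, 0, 0]], [0, [0, 0, 0], [0, 0, 0]]]'
```

```text
time_s: 10.92
tool_pos: [0.6964, -0.2648, 0.0966]
eef_rot: [-1.863, -2.527, 0.005]
ft_force: [-0.1, -0.4, -3.1]
width: 0.0092
grasp_force: 88.2
time_s: 11.3
tool_pos: [0.6964, -0.2648, 0.0947]
eef_rot: [-1.863, -2.528, 0.005]
ft_force: [-1.0, 0.4, -2.9]
width: 0.0088
grasp_force: 88.2
```

Scaled: 0.001 m is 0.016.

```bash
python3 shift.py '[[0, [0, 0, 0.016], [0, 0, 0]], [0, [0, 0, 0.016], [0, 0, 0]], [0, [0, 0, 0], [0, 0, 0]]]'
```

```text
time_s: 11.68
tool_pos: [0.697, -0.265, 0.0941]
eef_rot: [1.864, 2.528, -0.005]
ft_force: [-3.0, 1.0, 10.0]
width: 0.0091
grasp_force: 90.1
```

Contact at about 13 N at the expected height, so I release.

Scaled: -0.0005 m is -0.008.

```bash
python3 shift.py '[[0.0, [0, 0, -0.008], [0, 0, 0]], [0.014, [0, 0, 0], [0, 0, 0]], [0.024, [0, 0, 0], [0, 0, 0]], [0.034, [0, 0, 0], [0, 0, 0]], [0.036, [0, 0, 0], [0, 0, 0]]]' 20
python3 shift.py '[[0.036, [0, 0, -0.32], [0, 0, 0]], [0.036, [0, 0, -0.48], [0, 0, 0]], [0.036, [0, 0, -0.64], [0, 0, 0]], [0.036, [0, 0, -0.8], [0, 0, 0]], [0.036, [0, 0, -0.8], [0, 0, 0]]]'
python3 - <<'E'
from h import *
p,d,c=snap('wrist'); q,M,o=cur(); save(p,'w7.png'); np.savez('w7.npz',p=p,d=d,q=q,M=M,**c)
print(q,o['joint_positions'].round(2))
E
```

```text
time_s: 12.3
tool_pos: [0.6964, -0.2648, 0.0932]
eef_rot: [-1.863, -2.528, 0.005]
ft_force: [-0.9, 0.6, 0.0]
width: 0.0361
grasp_force: 0.0
time_s: 12.92
tool_pos: [0.6969, -0.2643, 0.2866]
eef_rot: [-1.864, -2.529, 0.004]
ft_force: [-0.2, -0.3, 0.1]
width: 0.0357
grasp_force: 0.0
[ 0.69899191 -0.26465343  0.29450929] [ 0.52  0.53 -0.38  1.33  0.2   1.31  0.44]
```

View pics/w7.png

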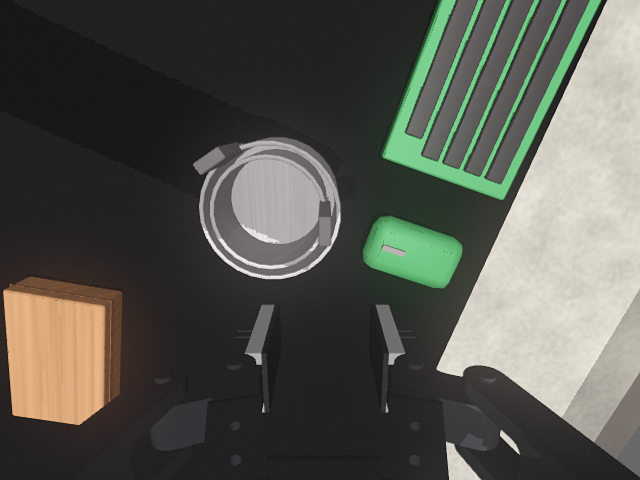

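Middle is nested in large: rims are concentric around (270,207), handles at (210,158) and (325,223), about 120° apart.

```bash
python3 - <<'E'
from h import *
from scipy.optimize import least_squares
z=np.load('w7.npz'); C=cloud(z['d'],z).reshape(-1,3)
r=np.hypot(C[:,0]-.648,C[:,1]+.281)
f=C[(r<.035)&(C[:,2]<.03)]; s=np.linalg.lstsq(np.c_[f[:,:2],np.ones(len(f))],f[:,2],rcond=None)[0]; print('floor',np.median(f[:,2]),s[:2])
for rad in(.052,.063):
    k=C[(abs(r-rad)<.006)&(abs(C[:,2]-.0795)<.004)]; print(rad,len(k),k[:,2].mean(),least_squares(lambda v:np.hypot(k[:,0]-v[0],k[:,1]-v[1])-rad,LC,loss='soft_l1',f_scale=.001).x)
X,Z,T=pot(-.01,np.radians(27)); H=np.array([.607,.235,.1628]); todo(H+.14*Z,T); print(H+.14*Z)
E
```

```text
floor 0.00994574730143186 [ 0.00193987 -0.00120612]
0.052 1507 0.07858653910075644 [ 0.64818123 -0.28172766]
0.063 1950 0.07941055726687139 [ 0.64948793 -0.2805197 ]
turn [-0.4617 -0.0677  0.3056] shift before [ 0.5239 -0.0007  0.0037] after [ 0.4987 -0.1462 -0.0667]
[0.54344451 0.23563558 0.28754091]
```

Scaled: 0.045 m is 0.72, 0.025 m is 0.4.

```bash
python3 shift.py '[[0.05, [0.4, 0, -0.16], [0, 0, 0]], [0.05, [0.72, 0, -0.16], [0, 0, 0]], [0.05, [0.72, 0, -0.16], [0, 0, 0]], [0.05, [0.72, 0, 0], [0, 0, 0]], [0.05, [0.72, 0, 0], [0, 0, 0]]]'
python3 shift.py '[[0.05, [0.72, 0, 0], [0, 0, 0]], [0.05, [0.72, 0, 0], [0, 0, 0]], [0.05, [0.72, 0, 0], [0, 0, 0]], [0.05, [0.72, 0, 0], [0, 0, 0]], [0.05, [0.72, 0, 0], [0, 0, 0]]]'
python3 shift.py '[[0.05, [0.72, 0, 0], [0, 0, 0]], [0.05, [0.48, 0, 0], [0, 0, 0]], [0.05, [0.32, 0, 0], [0, 0, 0]], [0.05, [0, 0, 0], [-0.1175, -0.0172, 0.0778]], [0.05, [0, 0, 0], [-0.1175, -0.0172, 0.0778]]]'
python3 shift.py '[[0.05, [0, 0, 0], [-0.1175, -0.0172, 0.0778]], [0.05, [0, 0, 0], [-0.1175, -0.0172, 0.0778]], [0.05, [0, 0, 0], [-0.1175, -0.0172, 0.0778]], [0.05, [0, 0, 0], [0, 0, 0]], [0.05, [0, 0, 0], [0, 0, 0]]]'
python3 - <<'E'
from h import *
p,d,c=snap('wrist'); q,M,o=cur(); save(p,'w8.png'); np.savez('w8.npz',p=p,d=d,q=q,M=M,**c)
print(q,o['joint_positions'].round(2))
C=cloud(d,c).reshape(-1,3)
a=fitpot(C,(.607,.235,.163),.040,.068)
X,Z,T=pot(a[0],np.radians(27)); todo(a[2]-.047*Z+.08*Z,T)
E
```

```text
time_s: 13.6
tool_pos: [0.6354, -0.0663, 0.3139]
eef_rot: [-1.863, -2.529, 0.005]
ft_force: [0.9, -0.0, 0.5]
width: 0.05
grasp_force: 0.0
time_s: 14.22
tool_pos: [0.5685, 0.1483, 0.3136]
eef_rot: [-1.863, -2.529, 0.005]
ft_force: [1.6, -0.2, 0.8]
width: 0.05
grasp_force: 0.0
time_s: 14.85
tool_pos: [0.5418, 0.2371, 0.3129]
eef_rot: [1.929, 2.302, 0.198]
ft_force: [-0.1, 0.9, -0.3]
width: 0.0499
grasp_force: 0.0
time_s: 15.48
tool_pos: [0.5421, 0.2369, 0.3132]
eef_rot: [1.975, 1.956, 0.461]
ft_force: [0.5, -1.0, 0.1]
width: 0.05
grasp_force: 0.0
[0.54232744 0.23687494 0.31309894] [-0.12  0.06 -0.58  1.98  0.45  0.8  -0.97]
psi 0.03789331452597852 O [0.6309 0.2369 0.0305] handletop [0.6081 0.2364 0.1625] r 0.0396 n 351 1017 res 0.00112
turn [-0.0108  0.019  -0.0436] shift before [-0.0009 -0.0083  0.1312] after [-0.003  -0.0098  0.131 ]
```

Scaled: 0.056 m is 0.896, 0.03 m is 0.48, -0.04 rad / 0.7854 = -0.0509.

```bash
python3 shift.py '[[0.05, [0, 0, 0], [-0.014, 0.0242, -0.0509]], [0.05, [-0.016, -0.048, 0.48], [0, 0, 0]], [0.05, [-0.016, -0.048, 0.72], [0, 0, 0]], [0.05, [-0.016, -0.064, 0.896], [0, 0, 0]], [0.05, [0, 0, 0], [0, 0, 0]]]'
python3 shift.py '[[0.05, [0, 0, 0], [0, 0, 0]]]'
python3 - <<'E'
from h import *
p,d,c=snap('wrist'); q,M,o=cur(); save(p,'w9.png')
C=cloud(d,c).reshape(-1,3)
a=fitpot(C,(.608,.236,.1625),.040,.068,.03)
X,Z,T=pot(.035,np.radians(27)); todo(a[2]-.047*Z,T)
E
```

```text
time_s: 16.15
tool_pos: [0.5924, 0.2343, 0.1869]
eef_rot: [1.932, 1.997, 0.472]
ft_force: [0.0, 0.6, 0.5]
width: 0.0502
grasp_force: 0.0
time_s: 16.27
tool_pos: [0.5931, 0.2364, 0.1923]
eef_rot: [1.928, 1.995, 0.482]
ft_force: [0.2, 0.5, 0.7]
width: 0.0499
grasp_force: 0.0
psi 0.06204879931898868 O [0.6308 0.238  0.0304] handletop [0.6079 0.2369 0.1623] r 0.0395 n 948 2299 res 0.00114
turn [ 0.0028 -0.0019 -0.0015] shift before [-0.0004 -0.0011  0.0812] after [-0.0002 -0.0009  0.0812]
```

Scaled: 0.03 m is 0.48, 0.025 m is 0.4, 0.01 rad / 0.7854 = 0.0127.

```bash
python3 shift.py '[[0.05, [0, -0.016, 0.48], [0.0038, -0.0025, 0.0127]], [0.05, [0, 0, 0.4], [0, 0, 0]], [0.05, [0, 0, 0.256], [0, 0, 0]], [0.05, [0, 0, 0.16], [0, 0, 0]], [0.05, [0, 0, 0], [0, 0, 0]]]'
python3 shift.py '[[0.0, [0, 0, 0], [0, 0, 0]], [0.0, [0, 0, 0], [0, 0, 0]], [0.0, [0, 0, 0], [0, 0, 0]], [0.0, [0, 0, 0], [0, 0, 0]]]' 70
python3 shift.py '[[0.0, [0, 0, -0.128], [0, 0, 0]], [0.0, [0, 0, -0.24], [0, 0, 0]], [0.0, [0, 0, -0.4], [0, 0, 0]], [0.0, [0, 0, -0.48], [0, 0, 0]], [0.0, [0, 0, -0.48], [0, 0, 0]]]' 90
python3 shift.py '[[0.0, [0, 0, -0.48], [0, 0, 0]], [0.0, [0, 0, -0.48], [0, 0, 0]], [0.0, [0, 0, -0.32], [0, 0, 0]], [0.0, [0, 0, 0], [0, 0, 0]]]'
python3 - <<'E'
from h import *
p,d,c=snap('wrist'); q,M,o=cur(); save(p,'w10.png'); np.savez('w10.npz',p=p,d=d,q=q,M=M,**c)
C=cloud(d,c).reshape(-1,3); print(q,o['joint_positions'].round(2))
n,u=inhand((C-q)@M,.040,.068,zf=.076)
print('psi tool',np.arctan2(M[1,1],M[0,1]))
for phi in (-1.7,):print(place(phi,u[:2],.32,np.array([.6478,-.2815])))
E
```

```text
time_s: 16.95
tool_pos: [0.6287, 0.2375, 0.1198]
eef_rot: [1.94, 1.986, 0.481]
ft_force: [-0.8, 0.3, 0.4]
width: 0.0498
grasp_force: 0.0
time_s: 17.45
tool_pos: [0.6287, 0.2376, 0.1195]
eef_rot: [1.94, 1.987, 0.481]
ft_force: [-2.8, 0.4, 6.4]
width: 0.0093
grasp_force: 71.1
time_s: 18.08
tool_pos: [0.5782, 0.2356, 0.2164]
eef_rot: [1.94, 1.988, 0.479]
ft_force: [0.1, 0.5, -1.8]
width: 0.0088
grasp_force: 88.2
time_s: 18.58
tool_pos: [0.5429, 0.2348, 0.2884]
eef_rot: [1.939, 1.986, 0.483]
ft_force: [0.8, 0.1, -1.2]
width: 0.0087
grasp_force: 88.3
[0.54302923 0.23436177 0.28710705] [-0.09  0.07 -0.6   2.03  0.5   0.72 -0.98]
axis [ 0.0125 -0.0032 -0.9999] floor z 0.0749 rim c [-0.001  -0.0388] 5161 3442 underside [-0.002  -0.0385  0.08  ] res 0.00058
psi tool 0.022488497820763776
turn [ 0.3433 -0.408   1.6882] shift before [-0.5565  0.0945  0.0085] after [ 0.1724  0.5366 -0.0329]
(array([ 0.64483569, -0.31994598,  0.32      ]), array([[ 0.99166481, -0.12884449,  0.        ],
       [-0.12884449, -0.99166481,  0.        ],
       [ 0.        ,  0.        , -1.        ]]))
```

View pics/w10.png

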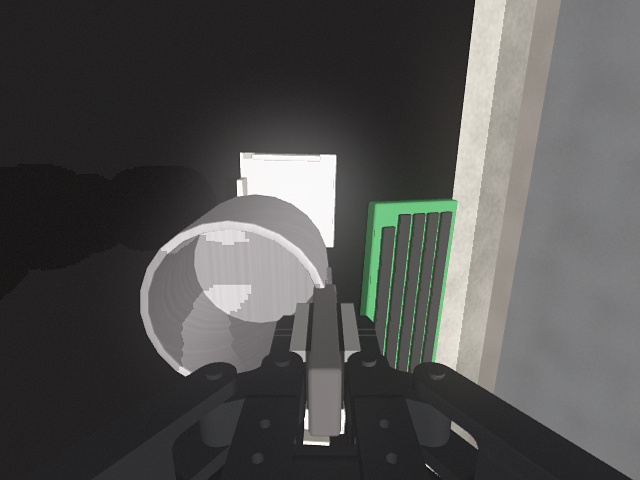

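Small pot is held firmly by its handle (322,340), clear of its stand. I'll carry it over to the large pot.

Careful with the scale: shifts go in shares of 62.5 mm and turns go in shares of 45 degrees. That gives: -0.05 m is -0.8, -0.045 m is -0.72.

```bash
cat >> h.py <<'E'
def place2(phi,n,und,z,lc):
    """tool pose with the held pot's axis n (tool frame) vertical, handle azimuth phi, pot underside centre at lc, z"""
    P=frame(-np.array(n),[0,1,0])               # pot-aligned frame in tool axes
    W=frame([0,0,-1],[np.cos(phi),np.sin(phi),0]); T=W@P.T
    p=np.array([*lc,z])-T@np.array(und); todo(p,T); return p,T
SN,SU=[.0125,-.0032,-.9999],[-.002,-.0385,.079]
E
python3 shift.py '[[0, [-0.48, 0.08, -0.32], [0, 0, 0]], [0, [-0.72, 0.128, -0.32], [0, 0, 0]], [0, [-0.8, 0.1376, -0.16], [0, 0, 0]], [0, [-0.8, 0.1376, 0], [0, 0, 0]], [0, [-0.8, 0.1376, 0], [0, 0, 0]]]'
python3 shift.py '[[0, [-0.8, 0.1376, 0], [0, 0, 0]], [0, [-0.8, 0.1376, 0], [0, 0, 0]], [0, [-0.8, 0.1376, 0], [0, 0, 0]], [0, [-0.8, 0.1376, 0], [0, 0, 0]], [0, [-0.8, 0.1376, 0], [0, 0, 0]]]'
python3 shift.py '[[0, [-0.72, 0.1376, 0], [0, 0, 0]], [0, [-0.48, 0.096, 0], [0, 0, 0]], [0, [0, 0, 0], [0, 0, 0]]]'
python3 - <<'E'
from h import *
q,M,o=cur(); print(q,o['joint_positions'].round(2)); print(place2(-1.7,SN,SU,.23,[.6478,-.2815]))
E
```

```text
time_s: 19.25
tool_pos: [0.5607, 0.0076, 0.3469]
eef_rot: [1.941, 1.987, 0.478]
ft_force: [1.3, 0.4, -2.0]
width: 0.0093
grasp_force: 88.3
time_s: 19.88
tool_pos: [0.6052, -0.2411, 0.3646]
eef_rot: [1.942, 1.988, 0.478]
ft_force: [0.5, 1.3, -1.0]
width: 0.0091
grasp_force: 88.3
time_s: 20.25
tool_pos: [0.6197, -0.3169, 0.3701]
eef_rot: [1.946, 1.985, 0.477]
ft_force: [0.6, 1.4, -2.2]
width: 0.0088
grasp_force: 88.3
[ 0.6196957  -0.31691651  0.37006212] [ 0.45  0.17  0.05  1.72 -0.31  0.86  0.67]
turn [ 0.332  -0.3922  1.6874] shift before [-0.004  -0.006   0.0654] after [0.0236 0.0002 0.0615]
(array([ 0.64381082, -0.32006009,  0.30889522]), array([[ 0.99158218, -0.12884383,  0.01280836],
       [-0.1288741 , -0.99165973,  0.00156254],
       [ 0.01250021, -0.00320005, -0.99991675]]))
```

Scaled: 0.1534 rad / 0.7854 = 0.1953.

```bash
python3 shift.py '[[0, [0, 0, 0], [0.0385, -0.0455, 0.1953]], [0, [0, 0, 0], [0.0385, -0.0455, 0.1953]], [0, [0, 0, 0], [0.0385, -0.0455, 0.1953]], [0, [0, 0, 0], [0.0385, -0.0455, 0.1953]], [0, [0, 0, 0], [0.0385, -0.0455, 0.1953]]]'
python3 shift.py '[[0, [0, 0, 0], [0.0385, -0.0455, 0.1953]], [0, [0, 0, 0], [0.0385, -0.0455, 0.1953]], [0, [0, 0, 0], [0.0385, -0.0455, 0.1953]], [0, [0, 0, 0], [0.0385, -0.0455, 0.1953]], [0, [0, 0, 0], [0.0385, -0.0455, 0.1953]]]'
python3 shift.py '[[0, [0, 0, 0], [0.0385, -0.0455, 0.1953]], [0, [0, 0, 0], [0, 0, 0]]]'
python3 - <<'E'
from h import *
q,M,o=cur(); print(q,o['joint_positions'].round(2)); place2(-1.7,SN,SU,.20,[.6478,-.2815])
E
```

```text
time_s: 20.88
tool_pos: [0.6201, -0.313, 0.3711]
eef_rot: [2.706, 1.137, 0.307]
ft_force: [0.1, 0.0, -2.7]
width: 0.0091
grasp_force: 88.2
time_s: 21.5
tool_pos: [0.6203, -0.313, 0.3711]
eef_rot: [3.11, 0.036, 0.072]
ft_force: [-0.4, -0.3, -2.4]
width: 0.0088
grasp_force: 88.2
time_s: 21.75
tool_pos: [0.6205, -0.3138, 0.3707]
eef_rot: [-3.134, 0.196, -0.021]
ft_force: [0.3, -0.2, -1.9]
width: 0.0088
grasp_force: 88.3
[ 0.62051784 -0.31375331  0.37070531] [ 0.15  0.38  0.32  1.39 -0.13  1.37 -1.22]
turn [ 0.0005 -0.0004  0.0044] shift before [0.0227 0.0036 0.0921] after [0.0228 0.0035 0.0921]
```

Scaled: 0.03 m is 0.48, 0.02 m is 0.32, 0.004 rad / 0.7854 = 0.0051.

```bash
python3 shift.py '[[0, [0.16, 0.0288, 0.32], [0, 0, 0.0051]], [0, [0.2048, 0.0288, 0.48], [0, 0, 0]], [0, [0, 0, 0.48], [0, 0, 0]], [0, [0, 0, 0.192], [0, 0, 0]], [0, [0, 0, 0], [0, 0, 0]]]'
python3 - <<'E'
from h import *
from scipy.optimize import least_squares
p,d,c=snap('wrist'); q,M,o=cur(); save(p,'w11.png'); np.savez('w11.npz',p=p,d=d,q=q,M=M,**c)
C=cloud(d,c).reshape(-1,3); n,u=inhand((C-q)@M,.040,.068,zf=.076); print('world axis',M@n,'pot c',q+M@u)
r=np.hypot(C[:,0]-.648,C[:,1]+.2815)
for rad,c0 in((.052,.0785),(.063,.0795)):
    k=C[(abs(r-rad)<.006)&(abs(C[:,2]-c0)<.004)]; print(rad,len(k))
    if len(k)>50: print(least_squares(lambda v:np.hypot(k[:,0]-v[0],k[:,1]-v[1])-rad,LC,loss='soft_l1',f_scale=.001).x)
place2(-1.7,n,u,.10,[.6478,-.2815])
E
```

```text
time_s: 22.38
tool_pos: [0.6436, -0.3203, 0.2799]
eef_rot: [-3.133, 0.202, -0.023]
ft_force: [0.3, -1.1, -0.6]
width: 0.0091
grasp_force: 88.2
axis [ 0.0133 -0.0017 -0.9999] floor z 0.0776 rim c [-0.002  -0.0397] 4955 3435 underside [-0.0031 -0.0396  0.0826] res 0.00058
world axis [-2.60617246e-03 -8.41581741e-04  9.99996250e-01] pot c [ 0.64734032 -0.28089452  0.19858282]
0.052 789
[ 0.64783003 -0.28191723]
0.063 1301
[ 0.64893674 -0.28074993]
turn [-0.0012 -0.0025  0.0002] shift before [-0.0008  0.0007  0.0985] after [-0.0006  0.0006  0.0985]
```

View pics/w11.png

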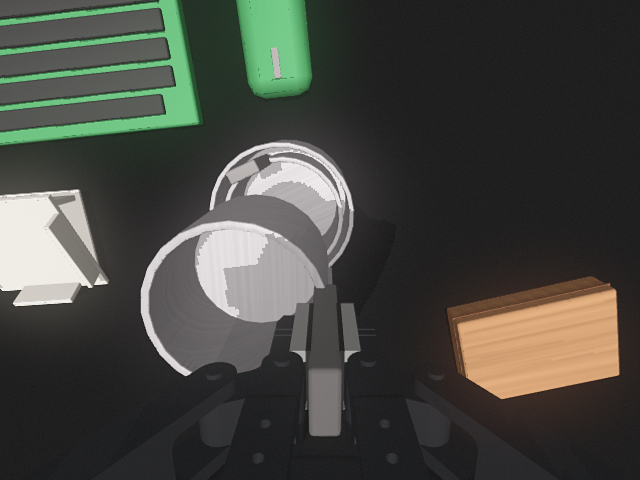

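Small pot hangs upright over the nest (rims at about (283,200)); handle of the middle is at (248,167), clear. Descending.

Scaled: 0.03 m is 0.48, 0.01 m is 0.16.

```bash
python3 shift.py '[[0, [0, 0.0128, 0.4], [0, 0, 0]], [0, [-0.0064, 0, 0.48], [0, 0, 0]], [0, [-0.0064, 0, 0.4], [0, 0, 0]], [0, [-0.0032, 0, 0.24], [0, 0, 0]], [0, [-0.0032, 0, 0.16], [0, 0, 0]]]'
python3 shift.py '[[0, [-0.0032, 0, 0.24], [0, 0, 0]], [0, [-0.0032, 0, 0.24], [0, 0, 0]], [0, [-0.0032, 0, 0.24], [0, 0, 0]], [0, [-0.0016, 0, 0.16], [0, 0, 0]], [0, [0, 0, 0.08], [0, 0, 0]]]'
python3 shift.py '[[0, [0, 0, 0.032], [0, 0, 0]], [0, [0, 0, 0], [0, 0, 0]]]'
python3 - <<'E'
from h import *
q,M,o=cur(); print(q,o['ft_force']); print('und',q+M@np.array(SU)); place2(-1.7,SN,SU,.01,[.6478,-.2815])
E
```

```text
time_s: 23.05
tool_pos: [0.6446, -0.3213, 0.1761]
eef_rot: [-3.133, 0.203, -0.026]
ft_force: [0.3, 0.4, -1.4]
width: 0.009
grasp_force: 88.3
time_s: 23.68
tool_pos: [0.6443, -0.3209, 0.1149]
eef_rot: [-3.133, 0.204, -0.023]
ft_force: [1.1, -0.3, -1.3]
width: 0.0088
grasp_force: 88.3
time_s: 23.92
tool_pos: [0.6446, -0.3211, 0.114]
eef_rot: [-3.133, 0.204, -0.025]
ft_force: [0.6, 0.1, -1.6]
width: 0.0093
grasp_force: 88.3
[ 0.64461754 -0.32105278  0.11398617] [ 0.59738694  0.08493052 -1.58088909]
und [ 0.64887536 -0.28254636  0.03507878]
turn [ 0.0003 -0.0031 -0.0007] shift before [-0.0013 -0.0008  0.0251] after [-0.0012 -0.0008  0.0251]
```

Scaled: 0.006 m is 0.096, 0.003 m is 0.048, -0.003 rad / 0.7854 = -0.0038.

```bash
python3 shift.py '[[0, [-0.0128, -0.008, 0.096], [0, -0.0038, 0]], [0, [0, 0, 0.08], [0, 0, 0]], [0, [0, 0, 0.048], [0, 0, 0]], [0, [0, 0, 0.048], [0, 0, 0]], [0, [0, 0, 0], [0, 0, 0]]]'
python3 shift.py '[[0, [0, 0, 0.016], [0, 0, 0]], [0, [0, 0, 0.016], [0, 0, 0]], [0, [0, 0, 0], [0, 0, 0]]]'
```

```text
time_s: 24.55
tool_pos: [0.6439, -0.3203, 0.0964]
eef_rot: [-3.133, 0.204, -0.019]
ft_force: [0.7, -0.3, -2.3]
width: 0.0092
grasp_force: 88.3
time_s: 24.92
tool_pos: [0.644, -0.3203, 0.0947]
eef_rot: [-3.133, 0.204, -0.019]
ft_force: [0.7, 0.1, -2.0]
width: 0.0092
grasp_force: 88.3
```

Scaled: 0.001 m is 0.016.

```bash
python3 shift.py '[[0, [0, 0, 0.016], [0, 0, 0]], [0, [0, 0, 0.016], [0, 0, 0]], [0, [0, 0, 0], [0, 0, 0]]]'
```

```text
time_s: 25.3
tool_pos: [0.644, -0.3202, 0.0926]
eef_rot: [-3.133, 0.204, -0.019]
ft_force: [-1.0, 0.3, -2.3]
width: 0.0085
grasp_force: 88.3
```

Scaled: 0.001 m is 0.016.

```bash
python3 shift.py '[[0, [0, 0, 0.016], [0, 0, 0]], [0, [0, 0, 0.016], [0, 0, 0]], [0, [0, 0, 0], [0, 0, 0]]]'
```

```text
time_s: 25.68
tool_pos: [0.6441, -0.3204, 0.0911]
eef_rot: [-3.133, 0.204, -0.02]
ft_force: [-1.0, 0.7, 4.6]
width: 0.0088
grasp_force: 89.1
```

Contact at the expected height; release and retreat.

Scaled: -0.05 m is -0.8, -0.04 m is -0.64.

```bash
python3 shift.py '[[0.0, [0, 0, 0], [0, 0, 0]], [0.014, [0, 0, 0], [0, 0, 0]], [0.022, [0, 0, 0], [0, 0, 0]], [0.03, [0, 0, 0], [0, 0, 0]], [0.03, [0, 0, 0], [0, 0, 0]]]' 20
python3 shift.py '[[0.03, [0, 0, -0.32], [0, 0, 0]], [0.03, [0, 0, -0.48], [0, 0, 0]], [0.03, [0, 0, -0.64], [0, 0, 0]], [0.03, [0, 0, -0.8], [0, 0, 0]], [0.03, [0, 0, -0.8], [0, 0, 0]]]'
python3 shift.py '[[0.03, [0, 0, 0], [0, 0, 0]], [0.03, [0, 0, 0], [0, 0, 0]]]'
python3 - <<'E'
from h import *
from scipy.optimize import least_squares
p,d,c=snap('wrist'); q,M,o=cur(); save(p,'w12.png'); C=cloud(d,c).reshape(-1,3); print(q,o['ft_force'])
r=np.hypot(C[:,0]-.648,C[:,1]+.2815)
f=C[(r<.028)&(C[:,2]<.03)]; s=np.linalg.lstsq(np.c_[f[:,:2],np.ones(len(f))],f[:,2],rcond=None)[0]; print('floor',np.median(f[:,2]),s[:2],len(f))
for rad in(.040,.052,.063):
    k=C[(abs(r-rad)<.005)&(abs(C[:,2]-.079)<.004)]; print(rad,len(k),k[:,2].mean(),least_squares(lambda v:np.hypot(k[:,0]-v[0],k[:,1]-v[1])-rad,LC,loss='soft_l1',f_scale=.001).x)
E
```

```text
time_s: 26.3
tool_pos: [0.644, -0.3203, 0.0906]
eef_rot: [-3.133, 0.204, -0.019]
ft_force: [-0.2, 0.3, 0.4]
width: 0.0296
grasp_force: 0.0
time_s: 26.92
tool_pos: [0.6414, -0.3207, 0.284]
eef_rot: [-3.133, 0.204, -0.021]
ft_force: [1.2, 0.3, 0.2]
width: 0.0299
grasp_force: 0.0
time_s: 27.18
tool_pos: [0.6415, -0.3205, 0.2814]
eef_rot: [-3.133, 0.204, -0.021]
ft_force: [0.6, -0.3, 0.1]
width: 0.0297
grasp_force: 0.0
[ 0.64130351 -0.32028147  0.28042708] [ 0.64016281  0.5575918  -0.7727615 ]
floor 0.014801678527743741 [ 0.00245895 -0.00029548] 2159
0.04 1108 0.07753646776680717 [ 0.64804678 -0.28067929]
0.052 1522 0.0783974475960792 [ 0.64822107 -0.28229444]
0.063 2086 0.07928977854482018 [ 0.64955497 -0.28118522]
```

View pics/w12.png

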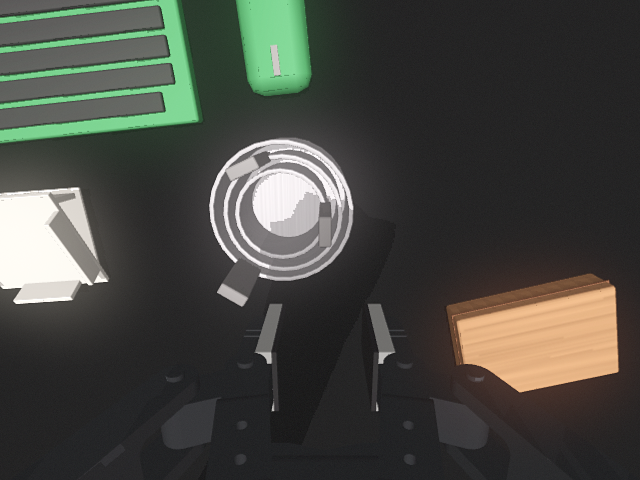

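All three pots are nested concentrically around (282,208), with handles at (250,165), (325,223) and (237,285), about 120° apart. The small pot's floor is at 14.8 mm (ideal 15) and level, and the bystanders were not touched.

```bash
python3 -c "
from rig import manip, readout, order, snapshot, get_calibration
print(order.hand_in())"
```

```text
the job is handed in; nothing more can be done
None
```

The set is nested and handed in at about 27 s of the 72 s allowed: middle pot lowered flat into the large one, then small into middle, handles about 120° apart, and nothing else on the bench touched; no verdict was returned.

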